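Slide a cracked phone under the hold-down bridge and clamp it for opening

ROBOT

A 6-joint arm with a two-finger parallel gripper is mounted at the origin on a cart in front of the work surface, level with it; the furniture and walls round the work are solid. World frame = base frame: x ahead of the robot, y to its left, z up, the work surface at z = 0. Lengths are in m, angles in rad, forces in N, time in s.
With the tool pointing down it reaches from about 0.35 to 0.925 m from the base axis. Payload 6.4 kg.
Tool frame: the origin (TCP) lies at the very end of the fingers, on their centre line; the grasp point (between the pads) lies 19 mm behind it (env.hold_point_z is the z of the grasp point in the tool frame, in m); z points along the fingers, y is the line along which they close (so a half turn about z gives the same grasp; the last joint's range is limited). The gripper opens to 94 mm and grips with 3 to 60 N. Pads are 16 mm wide; open, the fingers measure 119 mm over their backs; the gripper's body (75 mm by 177 mm) begins 78 mm behind the grasp point.
Start: joints at [-1.299, 0.245, 1.558, -0, 1.339, -0.174], TCP at [0.28, -0.586, 0.205] pointing down, gripper open.
Joint ranges: [-3.13, 3.13], [-1.02, 2.26], [0.13, 2.54], [-0.95, 4.09], [0.21, 2.88], [-2.74, 2.74]. Speed limits (rad/s): [2.57, 2.57, 3.14, 3.14, 3.14, 3.14].

INTERFACE

Orientations are given as a rotation vector (axis times angle).
In Python, from workcell import env gives the robot as it stands.
- The arm moves only by the tool jog_arm, never from a script. Its argument "targets" is a list of rows, each a list of 7 numbers: the turn, a rotation vector about the tool's x, y, z in degrees, then the shift along the tool's x, y, z in m, then the finger opening in m, from 0 to 0.094. A call has 1 to 5 rows; each row shifts and turns the commanded pose from where the row before left it, along the tool's axes as they then stand; what a row does not reach is not made up. A row lasts 1/8 s, in which the tool goes at most 62.5 mm and 10.7 degrees, less where a joint would pass 70% of its speed; a pose out of reach is approached as far as the arm can. A call is refused whole if a number of a shift passes 0.0625 or a number of a turn 10.7, either way. A call with a gripper value outside its range is refused whole. The fingers move at their own pace and stop on an object; the grip force is fixed at half the most. Time passes only in rows, so rows that do not move let the fingers close. It gives the time, the measured TCP pose, the force, the opening and the grip force at its end, in the units of the state.
- env.observe(): the state, without advancing time (a new reading comes with each control period).
- env.snapshot(name): name is "scene" or "top" or "wrist"; returns (picture, depth): 384x512x3 uint8, red, green, blue; 384x512 float32, m along the optical axis (not along the pixel's ray), 0 where there is no reading.
- env.calibration(name): a dict with "vertical_fov" (degrees; the focal length in pixels is half the picture's height over the tangent of half this angle, whatever the lens; pixels are square), "cx", "cy" (the principal point, pixels), "world_to_cam" (4x4, takes a point from world to camera coordinates). Camera axes: x right, y down, z forward; pixel columns grow to the right and rows downward; lengths in m; the calibration is good to about 2 mm. A picture is of the moment at which its call begins: read the wrist's pose just before it. calibration takes no time and is no camera call; for the wrist camera it gives the pose at the moment of the call.
- env.finish_job(): hands the job in; it is judged then, once.
Trained networks look in the newest picture that a camera, given by its name, has taken for a name from the list of things; names that differ only in an ending like _2 or _b are one class to them, and where a whole thing is asked for, a point or a joint stands for the part that bears it (a point fixed in the world has none). Each returns a list of dicts, best first, with "confidence" (0 to 1); they miss things now and then, are a little off and sometimes report something else, mostly with a low value. They report only what shows in the picture. A call takes as long as a camera call.
- env.search_frame(camera, label): "rect" ([centre column, centre row, width, height] in pixels, round what is visible of it).
- env.landmark_of(camera, label): "uv" ([column, row] in pixels: a listed point, or the origin of a listed thing).
The state is a dict: "time": time; "qpos": joint angles; "dq": joint speeds; "effort": joint torques, N m; "ee_pos": TCP position; "tool_rot": TCP orientation; "ft_force": force on the tool from outside, world axes, zero at the start; "wrist_torque": the same for the moment, N m; "width": finger opening in m; "gripper_force": force on a finger pad.
Only numpy, scipy, OpenCV 4.12 (cv2) and the standard library are available. Lean on these libraries where they do the work, as an engineer would, in place of code of your own. Each camera call takes 0.05 s, during which the arm holds its last target. There are 200 camera calls.

TASK

Get the cracked phone held for opening: push it with the fingertips flat along the bench, between the jig's guide rails and under its low bridge, until its end rests against the far stop. Then press the red lever on the bridge all the way down, so that the pad clamps the phone, and leave it. Do not pick up or tip the phone, and leave the other things on the bench where they are.

Things in the scene. Friction and masses are not known exactly. Their poses are not given: they have to be found in the camera images.
- phone: black phone with cracked glass, a flat slab 144 x 70 x 8 mm, about 0.17 kg, loose, lying face up on the bench in front of the jig's mouth, somewhat turned and off to one side. Origin at the centre of its underside, x along its 144 mm length, y across, z up. Either short end may lead.
- jig: aluminium hold-down jig screwed to the bench; cannot move. Origin on the bench where the centre of a seated phone belongs; its x axis points along the way the phone slides in, z up. No floor plate: the phone slides on the bench. Rails, lead-ins and tabs reach out to y = +-65 mm, 10 mm high. About half of a seated phone stays outside the rails, its near end at x = -72 mm.
- jig_mouth (a point): middle of the jig's mouth on the bench, at x = -33, y = 0 mm in the jig's frame; nothing of the jig stands before it. Here white lead-ins stand 90 mm apart and close in to 74 mm at x = -15 mm; from there two straight guide rails with white inner faces, 74 mm apart and 10 mm high, run on to the end stop.
- jig_stop (a point): middle of the end stop's face, at x = 72, y = 0 mm in the jig's frame, 5 mm above the bench; the phone's leading end rests here when fully home
- jig_bridge (a point): middle of the bridge's underside, at x = 25, y = 0 mm in the jig's frame, 11 mm above the bench; the bridge is 28 mm long along the jig's x and its top is 23 mm above the bench
- clamp_pad: black rubber pad 20 x 46 mm set in the underside of the bridge, at x = +25 mm, y = 0 in the jig's frame; origin at the centre of its lower face, 10.8 mm above the bench with the lever up. The lever drives it straight down by up to 3.4 mm, so with the lever down a phone can no longer pass under it, and one lying below is clamped.
- cam_lever (a joint): lever on the bridge, on a pivot along the jig's x axis at (25, 0, 35) mm in the jig's frame; it reaches 62 mm from it to the jig's -y side. 0 rad: up, 55 degrees above level; 0.96: fully down, level along the bridge. Starts at 0 to 0.15. Stiff (about 0.1 N m: some 4 to 10 N straight down, 25 to 40 mm from the pivot), stays where it is left.
- lever_grip (a point): middle of the upper face of the lever's red end (18 x 30 x 9 mm), 47 mm from the pivot; it moves with the lever: about 80 mm above the bench with the lever up, 42 mm with it fully down.
- spudger: flat green plastic prying tool, 138 mm, loose on the bench at the near right; leave it
- grey_tweezers: grey tweezers, 116 mm, loose on the bench at the left, in front of the power supply; leave them
- blue_driver: screwdriver with blue handle, 140 mm, loose at the right edge; leave it
- tape: roll of amber tape, 52 mm across, 12 high, loose at the right; leave it
- tray: purple screw tray, 79 x 90 x 12 mm, loose behind the jig; leave it

How it is judged:
On the way, in this order (a step that is already met when the one before it is completed fails the run):
1. the phone lies flat under the bridge against the end stop, with the lever still up (x of phone in the frame of jig above -0.0035 m and horizontal distance between phone and jig below 0.006 m and value of joint cam_lever below 0.4 rad), for 0.2 s.
2. the lever is pressed fully down (value of joint cam_lever above 0.88 rad), for 0.2 s.
At the end, for the whole second after the job is handed in: The phone lies flat and straight under the bridge with its end within 3.5 mm of the end stop (centre within 6 mm of the jig's origin, turned less than 0.06 rad), the lever is down past 0.88 of 0.96 rad, and the pad presses on the phone with more than 1 N; everything at rest (x of phone in the frame of jig above -0.0035 m and horizontal distance between phone and jig below 0.006 m and angle between the x axis of phone and the x axis of jig, either way round below 0.06 rad and angle between phone's own z axis and vertical below 0.03 rad and value of joint cam_lever above 0.88 rad and contact force between clamp_pad and phone above 1 N and linear speed of phone below 0.01 m/s); the robot touches nothing.
It fails at once if the phone is picked up or tipped (its centre more than 6 mm off the bench, or tilted more than 0.06 rad) (height (world z) of phone above 0.006 m or angle between phone's own z axis and vertical above 0.06 rad).
It fails at once if one of the other things is moved by more than 12 mm (distance of any of spudger, grey_tweezers, blue_driver, tape, tray from where it was at the start of the episode above 0.012 m).
It also fails if it takes over 61 s, if anything falls off the work surface, if the arm or the gripper's body presses on something with over 40 N, if the wrist force passes 120 N, or if a joint passes its speed limit or range.

## Working session

There is one attempt and no reset: what is moved stays moved. The work goes in short steps, Python scripts to look and compute and a tool call to move; the robot and the scene stay as the last step left them, time stands still between calls to the robot, and variables do not carry over. Pictures are saved under pics/ and viewed, at most 10 in all, crops included, and the job is handed in when it is done.

Besides the shell and the picture viewer there is one more tool, called after "Emit:" by a JSON object that holds its "fn" and its "kwargs", one argument or row to a line. jog_arm: Moves the arm, as the interface text tells. Its arguments: {"type":"object","properties":{"targets":{"type":"array","items":{"type":"array","items":{"type":"number"}}}},"required":["targets"]}

```bash
mkdir -p pics; cat > h.py <<'E'
import numpy as np, cv2
from workcell import env
from scipy.spatial.transform import Rotation as R
def K(c):
    f=192/np.tan(np.radians(c["vertical_fov"])/2); return f,c["cx"],c["cy"]
def ray_z(c,uv,z):
    f,cx,cy=K(c); T=np.array(c["world_to_cam"]); Ri=T[:3,:3].T; o=-Ri@T[:3,3]
    d=Ri@np.array([(uv[0]-cx)/f,(uv[1]-cy)/f,1]); return o+d*(z-o[2])/d[2]
def proj(c,p):
    f,cx,cy=K(c); T=np.array(c["world_to_cam"]); q=T[:3,:3]@p+T[:3,3]; return [f*q[0]/q[2]+cx,f*q[1]/q[2]+cy]
E
python3 - <<'E'
from h import *
s=env.observe(); print(s["time"],s["ee_pos"],s["tool_rot"],s["width"])
for n in("top","scene"):
    im,d=env.snapshot(n); cv2.imwrite(f"pics/{n}0.png",im[:,:,::-1]); c=env.calibration(n)
    T=np.array(c["world_to_cam"]);print(n,c["vertical_fov"],-T[:3,:3].T@T[:3,3])
    for l,z in(("phone",0),("jig",0),("jig_mouth",0),("jig_stop",.005),("jig_bridge",.011),("lever_grip",.08)):
        for r in env.landmark_of(n,l)[:2]: print(l,np.round(r["uv"],1),round(r["confidence"],2),ray_z(c,r["uv"],z).round(4))
E
```

```text
0.0 [ 0.28008177 -0.58588347  0.20434257] [-3.06198759e+00 -6.94026470e-01  2.10020162e-04] 0.0942644107603808
top 55.14763620116512 [ 0.48822481 -0.06694715  0.93192731]
phone [220.1 199.2] 0.66 [0.5457 0.0131 0.    ]
jig [269.1 204.1] 0.87 [ 0.5348 -0.1114  0.    ]
jig_stop [298.2 206.4] 0.64 [ 0.5296 -0.1845  0.005 ]
jig_bridge [283.1 204.6] 0.71 [ 0.5334 -0.146   0.011 ]
lever_grip [283.  211.3] 0.57 [ 0.5145 -0.1399  0.08  ]
scene 48.06021962960444 [0.17086935 0.66577842 0.5895507 ]
phone [245.8 230.6] 0.57 [0.5473 0.0065 0.    ]
jig [277.2 207.9] 0.76 [ 0.5242 -0.1061  0.    ]
jig_mouth [273.1 216.4] 0.73 [ 0.5175 -0.0704  0.    ]
jig_stop [286.8 191. ] 0.73 [ 0.5322 -0.1782  0.005 ]
jig_stop [316.5 165.8] 0.62 [ 0.5139 -0.3353  0.005 ]
jig_bridge [279.9 200.9] 0.59 [ 0.5247 -0.1213  0.011 ]
lever_grip [292.2 175.1] 0.6 [ 0.5035 -0.1385  0.08  ]
```

```bash
python3 - <<'E'
import cv2
im=cv2.imread("pics/top0.png")[130:290,150:360]; cv2.imwrite("pics/tc.png",cv2.resize(im,None,fx=3.7,fy=3.7,interpolation=cv2.INTER_CUBIC))
E
```

```text
(no output)
```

View pics/tc.png

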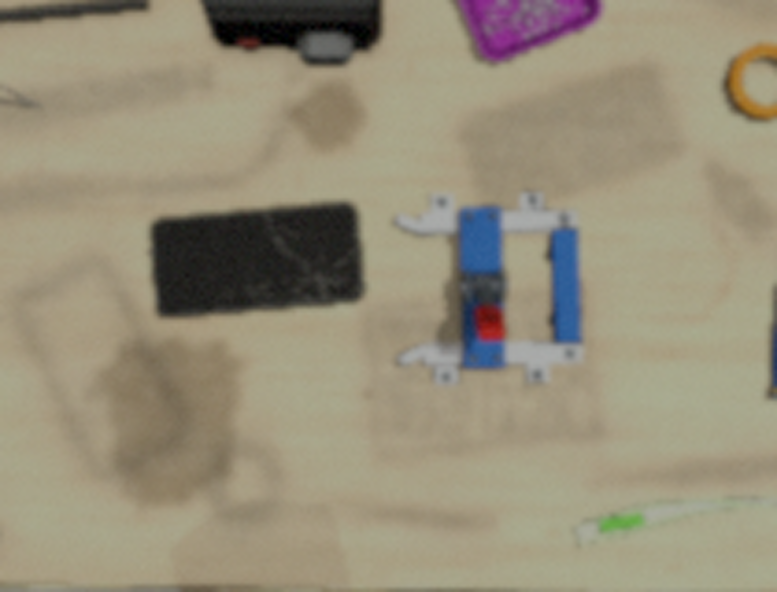

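View pics/top0.png

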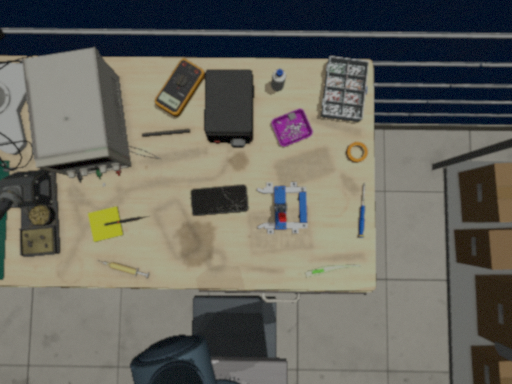

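Top view: the phone is at about px (220,199), its long side towards the jig and turned a few degrees. The jig is at (283,207) with its mouth facing left (world +y) and the lever on the near side. I'll measure both while moving over for a wrist view.

```bash
cat > meas.py <<'E'
from h import *
def rect(mask,c,z,amin=40):
    out=[]
    cs,_=cv2.findContours(mask.astype(np.uint8),cv2.RETR_EXTERNAL,cv2.CHAIN_APPROX_NONE)
    for k in sorted(cs,key=cv2.contourArea,reverse=True)[:3]:
        if cv2.contourArea(k)<amin: continue
        P=np.array([ray_z(c,p[0],z)[:2] for p in k],np.float32)*1000
        out.append(cv2.minAreaRect(P))
    return out
if __name__=="__main__":
    im=cv2.imread("pics/top0.png"); c=env.calibration("top")
    hsv=cv2.cvtColor(im,cv2.COLOR_BGR2HSV)
    m=np.zeros(im.shape[:2],bool); m[180:220,185:255]=1
    for r in rect((im.max(2)<75)&m,c,.008): print("phone",r)
    m[:]=0; m[180:240,262:312]=1
    b=(hsv[...,0]>95)&(hsv[...,0]<125)&(hsv[...,1]>90)&m
    for z in(.023,.01):
        for r in rect(b,c,z): print("blue",z,r)
    w=env.calibration("wrist"); T=np.array(w["world_to_cam"]); print(w["vertical_fov"],-T[:3,:3].T@T[:3,3],T[:3,:3].round(2).tolist())
E
python3 meas.py
```

```text
phone ((543.6055908203125, 15.257438659667969), (65.00337219238281, 138.22059631347656), 5.765077114105225)
blue 0.023 ((528.7913818359375, -192.86155700683594), (72.12934875488281, 15.718292236328125), 2.8357739448547363)
blue 0.023 ((556.5457153320312, -134.6886749267578), (44.79465866088867, 24.808622360229492), 0.4265895485877991)
blue 0.023 ((496.71380615234375, -136.79177856445312), (45.953086853027344, 23.52346420288086), 7.560268878936768)
blue 0.01 ((529.3715209960938, -194.6623992919922), (73.16104125976562, 15.943094253540039), 2.8357911109924316)
blue 0.01 ((557.5228881835938, -135.65756225585938), (45.43535614013672, 25.163450241088867), 0.42660367488861084)
blue 0.01 ((496.8352355957031, -137.79074096679688), (46.61030197143555, 23.859893798828125), 7.560308456420898)
58.55446228151772 [ 0.34271349 -0.55721797  0.38339174] [[0.43, -0.9, 0.0], [-0.88, -0.42, 0.24], [-0.22, -0.1, -0.97]]
```

Emit:
{"fn": "jog_arm", "kwargs": {
  "targets": [
    [0,0,-10.7,0.047,-0.038,0,0.03],
    [0,0,-10.7,0.053,-0.028,0,0.03],
    [0,0,-10.7,0.057,-0.018,0,0.03],
    [0,0,-10.7,0.06,-0.007,0,0.03],
    [0,0,-10.7,0.06,0.004,0,0.03]
  ]
}}

```text
time: 1.32
ee_pos: [0.4109, -0.3136, 0.2057]
tool_rot: [2.417, 2.006, 0.0]
ft_force: [-0.2, -0.6, -0.4]
width: 0.0473
gripper_force: 0.0
```

Emit:
{"fn": "jog_arm", "kwargs": {
  "targets": [
    [0,0,-6.6,0.055,0.017,0,0.03],
    [0,0,-6.6,0.053,0.023,0,0.03],
    [0,0,0,0.052,0.026,0,0.03],
    [0,0,0,0.052,0.026,0,0.03],
    [0,0,0,0.052,0.026,0,0.03]
  ]
}}

```text
time: 1.95
ee_pos: [0.5369, -0.0527, 0.2058]
tool_rot: [2.177, 2.264, 0.001]
ft_force: [1.2, 0.1, 0.7]
width: 0.0305
gripper_force: 0.0
```

Emit:
{"fn": "jog_arm", "kwargs": {
  "targets": [
    [0,0,0,0,0,0,0.03],
    [0,0,0,0,0,0,0.03]
  ]
}}

```text
time: 2.2
ee_pos: [0.5361, -0.0548, 0.2054]
tool_rot: [2.177, 2.265, -0.001]
ft_force: [0.1, -0.5, -0.3]
width: 0.0303
gripper_force: 0.0
```

```bash
python3 - <<'E'
from h import *
s=env.observe(); print(s["time"],s["ee_pos"],s["tool_rot"],s["width"])
n="wrist"; c=env.calibration(n); im,d=env.snapshot(n); cv2.imwrite("pics/w1.png",im[:,:,::-1]); np.save("w1d",d); 
import pickle; pickle.dump(c,open("w1c","wb"))
for l,z in(("phone",0),("jig",0),("jig_mouth",0),("jig_stop",.005),("jig_bridge",.011),("lever_grip",.08)):
    for r in env.landmark_of(n,l)[:1]: print(l,np.round(r["uv"],1),round(r["confidence"],2),ray_z(c,r["uv"],z).round(4))
E
```

```text
2.2 [ 0.53613295 -0.05476469  0.20542956] [ 2.17709652e+00  2.26479320e+00 -5.98821122e-04] 0.030312700594179495
phone [265.9 103.6] 0.91 [0.5466 0.0178 0.    ]
jig [245.6 217.3] 0.82 [ 0.529  -0.1123  0.    ]
jig_stop [239.6 280.6] 0.78 [ 0.5246 -0.1918  0.005 ]
jig_bridge [241.2 242.8] 0.86 [ 0.5251 -0.14    0.011 ]
```

View pics/w1.png

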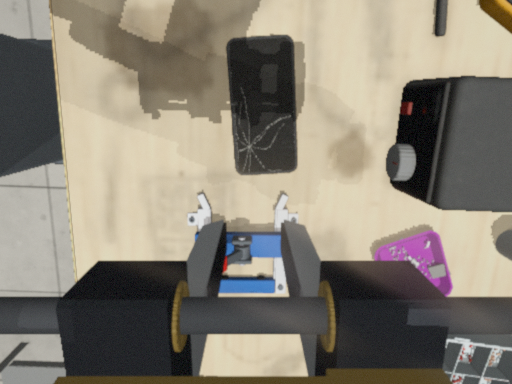

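```bash
python3 - <<'E'
from meas import *; import pickle
c=pickle.load(open("w1c","rb")); im=cv2.imread("pics/w1.png")
m=np.zeros(im.shape[:2],bool); m[25:185,215:305]=1
k=(im.max(2)<80)&m
k=cv2.morphologyEx(k.astype(np.uint8),cv2.MORPH_CLOSE,np.ones((7,7)))
for r in rect(k,c,.006): print("phone",r)
for p in((203,196),(282,196),(225,272),(280,272)): print(p,ray_z(c,p,.01).round(4))
cr=im[180:305,175:315]; cv2.imwrite("pics/w1c.png",cv2.resize(cr,None,fx=4.7,fy=4.7,interpolation=cv2.INTER_CUBIC))
E
```

```text
phone ((543.114990234375, 14.168926239013672), (69.12068939208984, 139.66757202148438), 5.728658199310303)
(203, 196) [ 0.4803 -0.0858  0.01  ]
(282, 196) [ 0.5693 -0.0822  0.01  ]
(225, 272) [ 0.507  -0.1785  0.01  ]
(280, 272) [ 0.5725 -0.1759  0.01  ]
```

View pics/w1c.png

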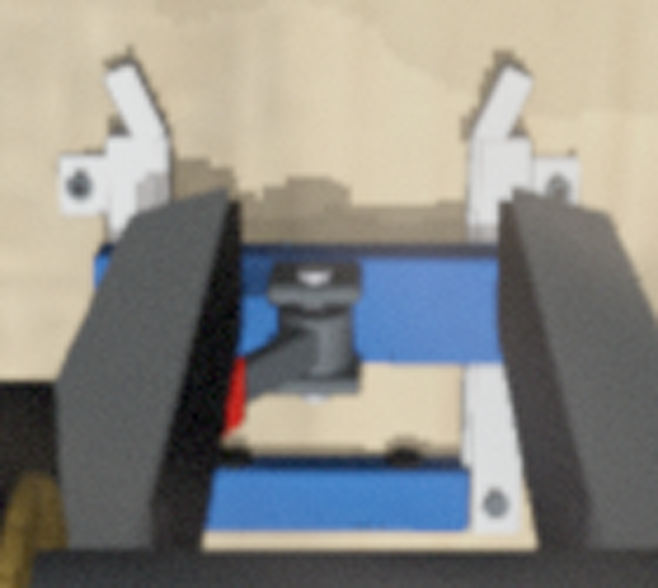

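```bash
python3 - <<'E'
from meas import *; import pickle
c=pickle.load(open("w1c","rb"))
for n,p in dict(Lin=(170,140),Rin=(470,140),Rin2=(464,440),Ltip=(133,68),Rtip=(503,65),Lscr=(79,185),Rscr=(558,187),br_front=(370,250),stopL=(213,468),stopR=(466,468)).items():
    print(n,(ray_z(c,(p[0]/4.7+175,p[1]/4.7+180),.01 if n!="br_front" else .023)*1000).round(1))
ct=env.calibration("top")
for n,p in dict(tabUL=(440,202),tabUR=(530,200),tabLL=(445,376),tabLR=(537,374),tipU=(398,218),tipL=(400,360)).items():
    print(n,(ray_z(ct,(p[0]/3.7+150,p[1]/3.7+130),.01)*1000).round(1))
E
```

```text
Lin [ 489.7 -101.6   10. ]
Rin [562.3 -98.7  10. ]
Rin2 [ 565.1 -178.3   10. ]
Ltip [480.6 -84.   10. ]
Rtip [569.1 -79.7  10. ]
Lscr [ 467.6 -114.    10. ]
Rscr [ 584.4 -109.8   10. ]
br_front [ 539. -123.   23.]
stopL [ 501.5 -188.7   10. ]
stopR [ 566.1 -186.1   10. ]
tabUL [ 583.4 -110.1   10. ]
tabUR [ 585.6 -171.3   10. ]
tabLL [ 465.6 -114.5   10. ]
tabLR [ 467.8 -176.4   10. ]
tipU [572.1 -81.6  10. ]
tipL [476. -84.  10.]
```

The wrist view shows the lead-in tips at px (203,195) and (283,194), and the phone at px (264,104). Jig origin comes out near (526,-114.5) mm with heading along (0.037,-1). The phone is at (543,14) mm, offset about 22 mm in +x and turned 3.6°. I'll first square it up by pushing on its +x long side with two fingertips.

Emit:
{"fn": "jog_arm", "kwargs": {
  "targets": [
    [0,0,0,0.034,0.0345,0,0.06],
    [0,0,0,0.034,0.0345,0,0.06],
    [0,0,-10,0,0,0,0.06],
    [0,0,-10,0,0,0,0.06],
    [0,0,-10,0,0,0,0.06]
  ]
}}

```text
time: 3.18
ee_pos: [0.6025, 0.0158, 0.2053]
tool_rot: [-1.51, -2.755, 0.0]
ft_force: [-0.0, -0.1, 0.5]
width: 0.0598
gripper_force: 0.0
```

Emit:
{"fn": "jog_arm", "kwargs": {
  "targets": [
    [0,0,-10,0,0,0,0.06],
    [0,0,-10,0,0,0,0.06],
    [0,0,-10,0,0,0,0.06],
    [0,0,-10,0,0,0,0.06],
    [0,0,-10,0,0,0,0.06]
  ]
}}

```text
time: 3.8
ee_pos: [0.6025, 0.0156, 0.2054]
tool_rot: [-0.205, -3.135, -0.0]
ft_force: [-0.4, -0.0, 0.3]
width: 0.0601
gripper_force: 0.0
```

Emit:
{"fn": "jog_arm", "kwargs": {
  "targets": [
    [0,0,-9.8,0,0,0.05,0.06],
    [0,0,0,0,0,0.05,0.06],
    [0,0,0,0,0,0,0.06],
    [0,0,0,0,0,0,0.06]
  ]
}}

```text
time: 4.3
ee_pos: [0.6038, 0.0157, 0.1075]
tool_rot: [-0.055, 3.138, -0.001]
ft_force: [0.7, -0.4, 0.5]
width: 0.0601
gripper_force: 0.0
```

Emit:
{"fn": "jog_arm", "kwargs": {
  "targets": [
    [0,0,0,0,0,0.05,0.06],
    [0,0,0,0,0,0.04,0.06],
    [0,0,0,0,0,0.01,0.06],
    [0,0,0,0,0,0,0.06]
  ]
}}

```text
time: 4.8
ee_pos: [0.6041, 0.0158, 0.0074]
tool_rot: [-0.056, 3.138, -0.001]
ft_force: [-0.5, -1.3, 0.0]
width: 0.0601
gripper_force: 0.0
```

Emit:
{"fn": "jog_arm", "kwargs": {
  "targets": [
    [0,0,0,0,0,0.0035,0.06],
    [0,0,0,0.008,0,0,0.06],
    [0,0,0,0.006,0,0,0.06],
    [0,0,0,0.005,0,0,0.06],
    [0,0,0,0.005,0,0,0.06]
  ]
}}

```text
time: 5.42
ee_pos: [0.579, 0.0151, 0.0026]
tool_rot: [-0.056, 3.139, -0.0]
ft_force: [1.3, -0.2, 1.5]
width: 0.0598
gripper_force: 1.0
```

Emit:
{"fn": "jog_arm", "kwargs": {
  "targets": [
    [0,0,0,0.005,0,0,0.06],
    [0,0,0,0.004,0,0,0.06],
    [0,0,0,0.004,0,0,0.06],
    [0,0,0,0.0025,0,0,0.06],
    [0,0,0,0,0,0,0.06]
  ]
}}

```text
time: 6.05
ee_pos: [0.5625, 0.0147, 0.0017]
tool_rot: [0.056, -3.14, -0.0]
ft_force: [1.1, -0.8, 0.9]
width: 0.0597
gripper_force: 0.5
```

Emit:
{"fn": "jog_arm", "kwargs": {
  "targets": [
    [0,0,0,-0.02,0,0,0.06],
    [0,0,0,-0.02,0,-0.05,0.06],
    [0,0,10,0,0,-0.06,0.06],
    [0,0,10,0,0,0,0.06],
    [0,0,10,0,0,0,0.06]
  ]
}}

```text
time: 6.68
ee_pos: [0.6026, 0.0162, 0.1122]
tool_rot: [-0.767, -3.046, 0.0]
ft_force: [0.1, -0.6, 0.2]
width: 0.0599
gripper_force: 0.0
```

Emit:
{"fn": "jog_arm", "kwargs": {
  "targets": [
    [0,0,10,0,0,0,0.06],
    [0,0,10,0,0,0,0.06],
    [0,0,10,0,0,0,0.06],
    [0,0,10,0,0,0,0.06],
    [0,0,10,0,0,0,0.06]
  ]
}}

```text
time: 7.3
ee_pos: [0.6019, 0.0162, 0.1109]
tool_rot: [-1.981, -2.435, 0.003]
ft_force: [-0.3, -0.4, 0.1]
width: 0.0598
gripper_force: 0.0
```

```bash
python3 - <<'E'
from meas import *
s=env.observe(); print(s["time"],s["ee_pos"],s["tool_rot"])
im,d=env.snapshot("top"); im=im[:,:,::-1].copy(); cv2.imwrite("pics/top1.png",im); c=env.calibration("top")
cv2.imwrite("pics/t1c.png",cv2.resize(im[130:290,150:360],None,fx=3.7,fy=3.7,interpolation=cv2.INTER_CUBIC))
E
```

```text
7.3 [0.60186033 0.01624952 0.11088727] [-1.98136908 -2.4345032   0.00273685]
```

View pics/t1c.png

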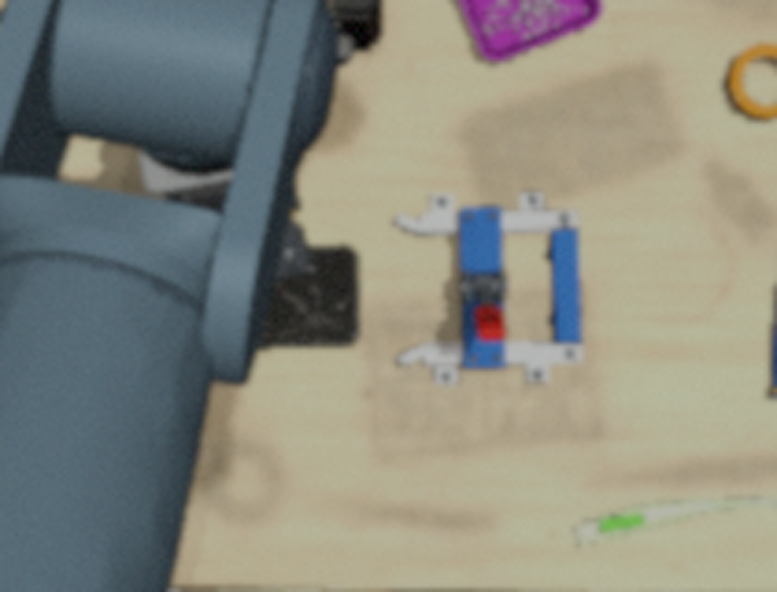

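Emit:
{"fn": "jog_arm", "kwargs": {
  "targets": [
    [0,0,9.6,0,0,-0.03,0.036],
    [0,0,0,0.0475,-0.0415,-0.03,0.036],
    [0,0,0,0.0475,-0.041,-0.03,0.036],
    [0,0,0,0,0,0,0.036],
    [0,0,0,0,0,0,0.036]
  ]
}}

```text
time: 7.98
ee_pos: [0.5251, 0.0979, 0.1951]
tool_rot: [-2.171, -2.269, 0.002]
ft_force: [1.0, 0.1, -0.8]
width: 0.0361
gripper_force: 0.0
```

```bash
cat > look.py <<'E'
from meas import *; import sys
tag=sys.argv[1]; s=env.observe(); print(s["time"],s["ee_pos"],s["tool_rot"])
c=env.calibration("wrist"); im,d=env.snapshot("wrist"); im=im[:,:,::-1].copy(); cv2.imwrite(f"pics/{tag}.png",im)
O=np.array([.5262,-.1145]); X=np.array([.037,-.9993]); Y=np.array([.9993,.037])
P=lambda x,y,z: proj(c,np.r_[O+X*x/1000+Y*y/1000,z/1000])
big=cv2.resize(im,None,fx=1.5,fy=1.5,interpolation=cv2.INTER_CUBIC)
for x,y,z in((-33,45,10),(-33,-45,10),(-15,37,10),(-15,-37,10),(72,37,10),(72,-37,10)):
    cv2.circle(big,tuple(int(round(v*1.5+.25)) for v in P(x,y,z)),3,(0,0,255),1)
m=cv2.morphologyEx((im.max(2)<80).astype(np.uint8),cv2.MORPH_CLOSE,np.ones((5,5)))
cs,_=cv2.findContours(m,cv2.RETR_EXTERNAL,cv2.CHAIN_APPROX_NONE)
u=P(*map(float,sys.argv[2:4]),8)
for k in cs:
    if cv2.contourArea(k)>200 and cv2.pointPolygonTest(k,tuple(map(float,u)),False)>=0:
        Q=np.array([ray_z(c,p[0],.008)[:2] for p in k])-O
        q=np.c_[Q@X,Q@Y].astype(np.float32)*1000; print("phone in jig mm",cv2.minAreaRect(q),q.min(0),q.max(0))
cv2.imwrite(f"pics/{tag}b.png",big)
E
python3 look.py w2 -128 -3
```

```text
7.975 [0.52512265 0.09788598 0.19510804] [-2.17139525e+00 -2.26941257e+00  1.72656413e-03]
phone in jig mm ((-69.29512023925781, 9.592926025390625), (260.0946044921875, 625.5869750976562), 0.5245716571807861) [-198.94514 -302.66818] [ 63.111053 322.90735 ]
```

View pics/w2b.png

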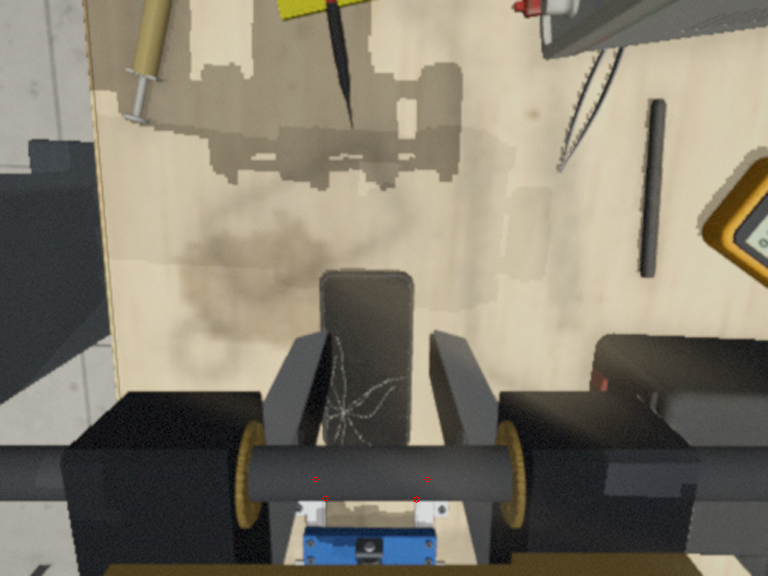

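```bash
python3 - <<'E'
from h import *
c=env.calibration("wrist"); O=np.array([.5262,-.1145]); X=np.array([.037,-.9993]); Y=np.array([.9993,.037])
for n,(u,v),z in(("nl",(320,290),.008),("nr",(413,290),.008),("mid",(366,271),.008),("l2",(330,440),.008),("r2",(411,420),.008),("railL",(327,515),.01),("railR",(415,515),.01)):
    p=ray_z(c,(u/1.5,v/1.5),z)[:2]-O; print(n,(1000*np.r_[p@X,p@Y]).round(1))
E
```

```text
nl [-188.2  -37.5]
nr [-188.7   30.6]
mid [-202.6   -3.8]
l2 [-66.  -32.3]
r2 [-83.9  31.3]
railL [  1.  -35.7]
railR [ 0.4 36.2]
```

Emit:
{"fn": "jog_arm", "kwargs": {
  "targets": [
    [0,0,0,0.012,-0.01,0,0.036],
    [0,0,0,0,0,0.05,0.036],
    [0,0,0,0,0,0.05,0.036],
    [0,0,0,0,0,0.05,0.036],
    [0,0,0,0,0,0,0.036]
  ]
}}

```text
time: 8.65
ee_pos: [0.5107, 0.1096, 0.0414]
tool_rot: [-2.169, -2.262, 0.011]
ft_force: [-1.0, -0.4, 0.4]
width: 0.0361
gripper_force: 0.0
```

Emit:
{"fn": "jog_arm", "kwargs": {
  "targets": [
    [0,0,0,0,0.004,0.03,0.036],
    [0,0,0,0,0,0,0.036],
    [0,0,0,0,0,0,0.036]
  ]
}}

```text
time: 9.02
ee_pos: [0.5204, 0.1098, 0.0178]
tool_rot: [2.172, 2.267, 0.003]
ft_force: [-0.4, 0.8, 0.3]
width: 0.0361
gripper_force: 0.0
```

Emit:
{"fn": "jog_arm", "kwargs": {
  "targets": [
    [0,0,0,0,-0.0055,0.0125,0.036],
    [0,0,0,0,0,0,0.036],
    [0,0,0,0,0,0,0.036]
  ]
}}

```text
time: 9.4
ee_pos: [0.5134, 0.1096, 0.0034]
tool_rot: [2.174, 2.268, 0.0]
ft_force: [0.3, 0.3, -0.1]
width: 0.0361
gripper_force: 0.0
```

Emit:
{"fn": "jog_arm", "kwargs": {
  "targets": [
    [0,0,0,-0.008,0,0,0.036],
    [0,0,0,-0.008,0,0,0.036],
    [0,0,0,-0.007,0,0,0.036],
    [0,0,0,-0.007,0,0,0.036],
    [0,0,0,-0.007,0,0,0.036]
  ]
}}

```text
time: 10.02
ee_pos: [0.5153, 0.0722, 0.0035]
tool_rot: [2.174, 2.268, 0.001]
ft_force: [0.1, 2.7, 1.9]
width: 0.0362
gripper_force: 1.0
```

Emit:
{"fn": "jog_arm", "kwargs": {
  "targets": [
    [0,0,0,-0.006,0,0,0.036],
    [0,0,0,-0.006,0,0,0.036],
    [0,0,0,-0.006,0,0,0.036],
    [0,0,0,-0.006,0,0,0.036],
    [0,0,0,-0.006,0,0,0.036]
  ]
}}

```text
time: 10.65
ee_pos: [0.5164, 0.0422, 0.0033]
tool_rot: [2.173, 2.268, 0.0]
ft_force: [0.9, 3.0, 1.3]
width: 0.0361
gripper_force: 1.0
```

Emit:
{"fn": "jog_arm", "kwargs": {
  "targets": [
    [0,0,0,-0.008,0,0,0.036],
    [0,0,0,-0.008,0,0,0.036],
    [0,0,0,-0.008,0,0,0.036],
    [0,0,0,-0.008,0,0,0.036],
    [0,0,0,-0.008,0,0,0.036]
  ]
}}

```text
time: 11.28
ee_pos: [0.5181, 0.0021, 0.0033]
tool_rot: [2.174, 2.268, 0.0]
ft_force: [0.1, 2.4, 0.8]
width: 0.0367
gripper_force: 1.0
```

Emit:
{"fn": "jog_arm", "kwargs": {
  "targets": [
    [0,0,0,-0.007,0,0,0.036],
    [0,0,0,-0.007,0,0,0.036],
    [0,0,0,-0.006,0,0,0.036],
    [0,0,0,-0.005,0,0,0.036],
    [0,0,0,-0.003,0,0,0.036]
  ]
}}

```text
time: 11.9
ee_pos: [0.5193, -0.0256, 0.0033]
tool_rot: [2.174, 2.268, 0.0]
ft_force: [0.7, 2.1, 1.4]
width: 0.036
gripper_force: 1.1
```

Emit:
{"fn": "jog_arm", "kwargs": {
  "targets": [
    [0,0,0,-0.003,0,0,0.036],
    [0,0,0,-0.002,0,0,0.036],
    [0,0,0,-0.002,0,0,0.036]
  ]
}}

```text
time: 12.28
ee_pos: [0.5196, -0.0322, 0.0033]
tool_rot: [-2.174, -2.268, -0.001]
ft_force: [1.5, 7.3, 1.2]
width: 0.0359
gripper_force: 3.5
```

Emit:
{"fn": "jog_arm", "kwargs": {
  "targets": [
    [0,0,0,-0.0015,0,0,0.036],
    [0,0,0,-0.0015,0,0,0.036]
  ]
}}

```text
time: 12.52
ee_pos: [0.5196, -0.0326, 0.0033]
tool_rot: [-2.173, -2.263, -0.007]
ft_force: [3.2, 17.3, 4.8]
width: 0.0362
gripper_force: 8.3
```

Emit:
{"fn": "jog_arm", "kwargs": {
  "targets": [
    [0,0,0,0.004,0,0,0.036],
    [0,0,0,0.02,0,0,0.036],
    [0,0,0,0,0,-0.06,0.036],
    [0,0,0,0,0,-0.06,0],
    [0,0,0,0,0,-0.05,0]
  ]
}}

```text
time: 13.15
ee_pos: [0.5185, -0.0119, 0.1754]
tool_rot: [2.173, 2.267, -0.001]
ft_force: [0.9, 0.2, -0.4]
width: 0.0195
gripper_force: 0.0
```

Emit:
{"fn": "jog_arm", "kwargs": {
  "targets": [
    [0,0,0,0,0,0,0],
    [0,0,0,0,0,0,0]
  ]
}}

```text
time: 13.4
ee_pos: [0.5178, -0.0115, 0.1722]
tool_rot: [-2.173, -2.267, 0.002]
ft_force: [0.3, 1.1, -0.7]
width: 0.001
gripper_force: 0.0
```

```bash
python3 look.py w3 -40 0
```

```text
13.4 [ 0.51782486 -0.01153713  0.17218327] [-2.17298948 -2.26724335  0.00243244]
phone in jig mm ((37.730140686035156, -8.82977294921875), (221.39739990234375, 598.29638671875), 0.4589708149433136) [ -72.85295 -307.0816 ] [150.8216 290.6365]
```

View pics/w3b.png

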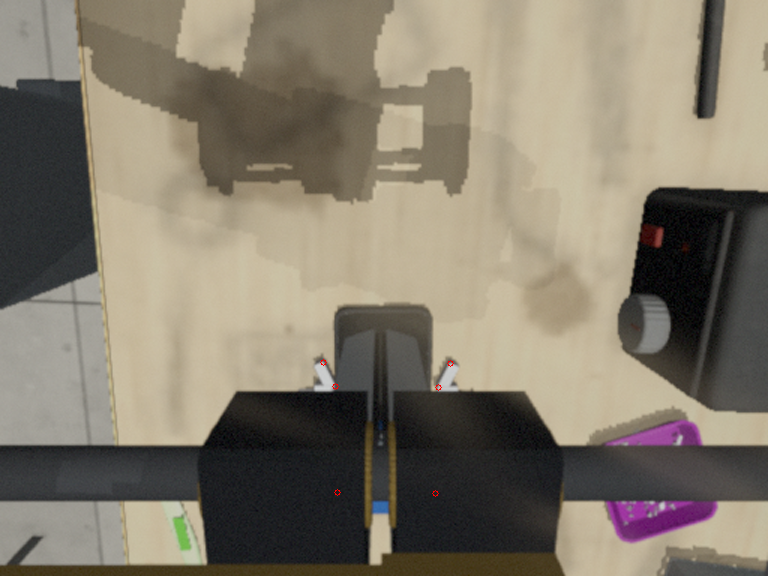

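The phone is home and straight: its near edge is at jig x ≈ -72.9 mm, centred between the lead-in tips at big-picture px (322,362) and (451,363). Next I'll move over the lever with closed fingers.

Emit:
{"fn": "jog_arm", "kwargs": {
  "targets": [
    [0,0,0,-0.043,-0.0022,0,0],
    [0,0,0,-0.043,-0.0022,0,0],
    [0,0,0,-0.042,-0.0022,0,0],
    [0,0,0,0,0,0.05,0],
    [0,0,0,0,0,0,0]
  ]
}}

```text
time: 14.08
ee_pos: [0.5133, -0.138, 0.1176]
tool_rot: [-2.166, -2.259, 0.006]
ft_force: [-0.2, 0.1, -0.5]
width: 0.0004
gripper_force: 0.0
```

Emit:
{"fn": "jog_arm", "kwargs": {
  "targets": [
    [0,0,0,0,0,0.01,0],
    [0,0,0,0,0,0,0]
  ]
}}

```text
time: 14.32
ee_pos: [0.5176, -0.1391, 0.1135]
tool_rot: [2.173, 2.269, -0.0]
ft_force: [0.6, 1.1, 0.2]
width: 0.0003
gripper_force: 0.0
```

Emit:
{"fn": "jog_arm", "kwargs": {
  "targets": [
    [0,0,0,0,-0.001,0.02,0],
    [0,0,0,0,0,0.008,0],
    [0,0,0,0,0,0.005,0],
    [0,0,0,0,0,0,0]
  ]
}}

```text
time: 14.82
ee_pos: [0.5167, -0.1395, 0.0805]
tool_rot: [2.173, 2.268, 0.0]
ft_force: [-0.6, -0.2, 0.8]
width: 0.0004
gripper_force: 0.0
```

Emit:
{"fn": "jog_arm", "kwargs": {
  "targets": [
    [0,0,0,0,-0.004,0.004,0],
    [0,0,0,0,-0.004,0.004,0],
    [0,0,0,0,-0.004,0.004,0],
    [0,0,0,0,0,0,0]
  ]
}}

```text
time: 15.32
ee_pos: [0.5041, -0.1401, 0.068]
tool_rot: [-2.174, -2.268, 0.0]
ft_force: [0.5, -0.9, 0.2]
width: 0.0007
gripper_force: 0.1
```

Emit:
{"fn": "jog_arm", "kwargs": {
  "targets": [
    [0,0,0,0,-0.003,0.004,0],
    [0,0,0,0,-0.003,0.004,0],
    [0,0,0,0,-0.003,0.004,0],
    [0,0,0,0,-0.002,0.004,0]
  ]
}}

```text
time: 15.82
ee_pos: [0.4932, -0.1406, 0.0519]
tool_rot: [-2.173, -2.268, 0.001]
ft_force: [-0.8, -1.7, 2.9]
width: 0.0003
gripper_force: 1.4
```

Emit:
{"fn": "jog_arm", "kwargs": {
  "targets": [
    [0,0,0,0,-0.002,0.004,0],
    [0,0,0,0,-0.001,0.003,0],
    [0,0,0,0,0,0.0025,0],
    [0,0,0,0,0,0,0]
  ]
}}

```text
time: 16.32
ee_pos: [0.4902, -0.1407, 0.0427]
tool_rot: [-2.173, -2.268, 0.001]
ft_force: [-1.9, -2.0, 4.4]
width: 0.0001
gripper_force: 2.2
```

Contact is confirmed at about 4 N. I'll press on to the hard stop.

Emit:
{"fn": "jog_arm", "kwargs": {
  "targets": [
    [0,0,0,0,0,0.002,0],
    [0,0,0,0,0,0.001,0],
    [0,0,0,0,0,0,0]
  ]
}}

```text
time: 16.7
ee_pos: [0.4903, -0.1408, 0.0422]
tool_rot: [-2.171, -2.268, 0.003]
ft_force: [-10.7, 2.1, 24.0]
width: 0.0005
gripper_force: 12.2
```

Emit:
{"fn": "jog_arm", "kwargs": {
  "targets": [
    [0,0,0,0,0,0.001,0],
    [0,0,0,0,0,0.001,0]
  ]
}}

```text
time: 16.95
ee_pos: [0.4904, -0.1409, 0.0419]
tool_rot: [-2.17, -2.267, 0.004]
ft_force: [-17.9, 4.8, 42.2]
width: 0.0005
gripper_force: 20.9
```

Hard stop reached at z = 42 mm, as expected for the lever fully down. Now lift clear and check.

Emit:
{"fn": "jog_arm", "kwargs": {
  "targets": [
    [0,0,0,0,0,-0.01,0],
    [0,0,0,0,0,-0.05,0],
    [0,0,0,0,0,-0.06,0],
    [0,0,0,0.06,0,-0.04,0],
    [0,0,0,0.06,0,0,0]
  ]
}}

```text
time: 17.58
ee_pos: [0.4874, -0.0283, 0.1955]
tool_rot: [2.173, 2.262, 0.005]
ft_force: [1.1, 0.8, -0.5]
width: 0.0004
gripper_force: 0.0
```

Emit:
{"fn": "jog_arm", "kwargs": {
  "targets": [
    [0,0,0,0.06,0,0,0.08],
    [0,0,0,0,0,0,0.08],
    [0,0,0,0,0,0,0.08]
  ]
}}

```text
time: 17.95
ee_pos: [0.4829, 0.0311, 0.1918]
tool_rot: [-2.173, -2.268, 0.001]
ft_force: [0.1, 0.1, -0.0]
width: 0.027
gripper_force: 0.0
```

```bash
python3 look.py w4 -40 0; python3 - <<'E'
from h import *
im,d=env.snapshot("scene"); im=im[150:270,200:350,::-1]; 
w=cv2.imread("pics/w4.png")
im=cv2.resize(im,(480,384),interpolation=cv2.INTER_CUBIC); cv2.imwrite("pics/s4.png",cv2.resize(np.hstack([w[:,120:440],im]),None,fx=1,fy=1))
E
```

```text
17.95 [0.48288893 0.03107686 0.19179641] [-2.17252052e+00 -2.26819816e+00  1.12360317e-03]
phone in jig mm ((41.048095703125, -29.1875), (273.7920837402344, 615.2521362304688), 15.026143074035645) [-156.10625 -344.6203 ] [124.784996 274.64172 ]
```

View pics/s4.png

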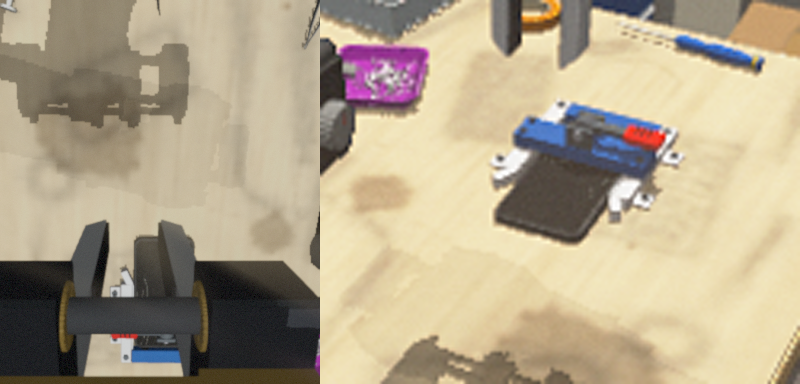

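The scene crop shows the red lever level along the bridge at px (640,137). The phone is straight under the bridge, near end at px (545,225), and the other things are undisturbed.

```bash
python3 -c "
from workcell import env
print(env.finish_job())"
```

```text
the job is handed in; nothing more can be done
None
```

The phone sits straight against the end stop, and the lever is pressed to its hard stop. I handed the job in at about 18 s; no verdict came back, and I did not measure the pad's force on the phone.

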